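# Vent and open the filler cap of the column chiller

## Task

The column chiller needs topping up with coolant, so open its filler: first lift the red vent lever on the black filler cap all the way up to let the pressure out, and only then press the cap down against its spring, turn it anticlockwise until you feel the stop, and lift it straight off. Set the cap down gently, right way up, inside the steel tray and leave it there; do not force the cap against its neck or its stops, and leave everything else on the bench where it is.

Things in the scene. Friction and masses are not known exactly. Their poses are not given: they have to be found in the camera images.
- cap: Loose black round filler cap, 58 mm across, 16 mm tall, fluted skirt with 20 flats (one faces +y, one -y). Origin: centre of the skirt's underside; z up. Its red lever lies along +x from near the centre to the nose. About 0.15 kg. Inside, two lugs hook under the neck's flange and a spring plate pushes the cap up. Starts locked, 24 mm above the deck. More than 60 N against the neck harms it.
- lever (a joint): Hinge of the red vent lever on the cap: 0 = lying flat over the cap, grows as its nose rises, 1.6 rad = fully up, at its stop. Stiff: about 3 N at the nose lifts it, and it stays where it is left. Pin along the cap's y axis, through x = 4 mm, z = 20.5 mm of the cap. Fully up, its tip stands 52 mm above the cap's underside.
- lever_nose (a point): Free end of the lever, mid-thickness. The lever is a bar 32 mm long from pin to nose, 16 mm wide (along the cap's y), 6 mm thick; lying flat its underside is 1.5 mm above the cap's top face and the nose overhangs the skirt by 7 mm.
- lever_hinge (a point): Middle of the lever's pin, on the cap (cap x = 4 mm, z = 20.5 mm).
- chiller: Fixed bench chiller, white cabinet with a red band, 270 deep (x) by 200 wide by 205 mm high. Origin: centre of its underside, front to -x, z up. On its flat top: the round filler neck with its 92 mm grey drip plate, a folded grey handle, a brass coupling.
- neck (a point): Centre of the neck's top face: 32 mm above the deck, at chiller x = -65, y = 25 mm. Push-and-turn bayonet, hidden by the cap. Start: cap origin 8 mm below this point, spring 6 N, then 3 N per mm. Press 2.5 mm (about 13 N) or the lugs will not pass; at 4 mm (18 N) it bottoms. Opening stop after 40 to 84 deg anticlockwise, differing each time; the lugs can rise only in the last 7 deg before it.
- tray: Fixed square steel parts tray, 170 x 170 mm outside, walls 3 mm thick and 14 mm high, floor 3 mm thick. Origin: centre of its underside. It stands to the left or right of the chiller, the white rack on the other side.
- rack: White test tube rack, 110 x 170 mm, 68 mm high (96 mm with its blue-capped tubes), loose, not to be disturbed. Origin: centre of its underside.
- jug: Clear plastic bottle with blue cap, 90 mm across, 210 mm tall, loose, not to be disturbed. Origin: centre of its underside.
- flask: Glass bottle with orange cap, 80 mm across, 170 mm tall, loose, not to be disturbed. Origin: centre of its underside.
- funnel: Blue funnel standing on its wide mouth, 90 mm across, 95 mm tall, loose, not to be disturbed. Origin: centre of its underside.
- spanner: Steel spanner lying flat, 140 mm long along its x axis, loose, not to be disturbed.
- gasket: Orange spare gasket ring lying flat, 44 mm across, 5 mm thick, loose, not to be disturbed. Origin: centre of its underside.
- coupling: Brass and steel hose coupling standing on the chiller's deck behind the filler, 27 mm across, 42 mm tall, loose, not to be disturbed. Origin: centre of its underside.

How it is judged:
By the outcome, as a careful person would: the job done as asked, in the order asked, and still so for the second after the job is handed in, with the robot touching nothing.
It also fails if it takes over 72 s, if anything falls off the work surface, if the arm or the gripper's body presses on something with over 40 N, if the wrist force passes 120 N, or if a joint passes its speed limit or range.

## Robot

A 6-joint arm with a two-finger parallel gripper is mounted at the origin on the work surface. World frame = base frame: x ahead of the robot, y to its left, z up, the work surface at z = 0. Lengths are in mm, angles in rad, forces in N, time in s.
With the tool pointing down it reaches from about 275 to 1000 mm from the base axis. Payload 8.4 kg.
Tool frame: the origin (TCP) lies between the finger pads; the fingertips stand 8 mm ahead of it and the grasp point (between the pads) lies 11 mm behind it (tcp_to_tips is the distance from the TCP to the fingertips, in mm); z points along the fingers, y is the line along which they close (so a half turn about z gives the same grasp; the last joint's range is limited). The gripper opens to 85 mm and grips with 20 to 120 N. Pads are 22 mm wide; open, the fingers measure 114 mm over their backs; the gripper's body (76 mm by 85 mm) begins 54 mm behind the grasp point. The pads swing forward as they close: fully open they stand 13 mm farther back than shut.
Start: joints at [-1.143, 0.353, 1.633, -0, 1.155, -0.002], TCP at [260.43, -568.159, 239.281] pointing down, gripper open.
Joint ranges: [-2.63, 2.63], [-0.92, 2.1], [0.06, 2.66], [-1.3, 4.44], [0, 2.69], [-3.02, 3.02]. Speed limits (rad/s): [2.22, 2.22, 2.79, 3.14, 3.14, 3.14].

## Interface

Orientations are given as [roll, pitch, yaw] about the fixed x, y, z axes, in that order (R = Rz(yaw) Ry(pitch) Rx(roll)).
In Python, from rig import * gives the robot as it stands.
- The arm moves only by the tool step_arm, never from a script. Its argument "motion" is a list of rows, each an object with "claw": the finger opening in mm, from 0 to 85.4; "delta_pos": the shift along the tool's x, y, z in mm, a list of three; "turn": the turn about the tool's z in rad. In form: [{"claw": claw, "delta_pos": [dx, dy, dz], "turn": turn}, ...]. A call has 1 to 8 rows; each row shifts and turns the commanded pose from where the row before left it, along the tool's axes as they then stand; what a row does not reach is not made up. A row lasts 1/12 s, in which the tool goes at most 41.7 mm and 7.16 degrees, less where a joint would pass 70% of its speed; a pose out of reach is approached as far as the arm can. A call is refused whole if a number of a shift passes 41.7 or a number of a turn 0.125, either way. A call with a gripper value outside its range is refused whole. The fingers move at their own pace and stop on an object; "force" is the grip in N (left out, the last holds). Time passes only in rows, so rows that do not move let the fingers close. It gives the time, the measured TCP pose, the force, the opening and the grip force at its end, in the units of the state.
- sense(): the state, without advancing time (a new reading comes with each control period).
- grab_frame(name): name is "scene" or "top"; returns a dict with "img" (420x560x3 uint8, red, green, blue), "vertical_fov" (degrees; the focal length in pixels is half the picture's height over the tangent of half this angle, whatever the lens; pixels are square), "cx", "cy" (the principal point, pixels), "R" (3x3) and "t" (3): a world point X has camera coordinates R X + t. Camera axes: x right, y down, z forward; pixel columns grow to the right and rows downward; lengths in mm; the calibration is good to about 2 mm. A picture is of the moment at which its call begins. There is no depth.
- sign_off(): hands the job in; it is judged then, once.
The state is a dict: "clock": time; "qpos": joint angles; "qvel": joint speeds; "joint_efforts": joint torques, N m; "eef_pos": TCP position; "tcp_rot": TCP orientation; "contact_force": force on the tool from outside, world axes, zero at the start; "wrist_torque": the same for the moment, N m; "opening": opening from 0.0 (shut) to 1.0 (fully open); "grasp_force": force on a finger pad.
Only numpy, scipy, OpenCV 4.12 (cv2) and the standard library are available. Lean on these libraries where they do the work, as an engineer would, in place of code of your own. Each camera call takes 0.05 s, during which the arm holds its last target. There are 200 camera calls.

## Working session

There is one attempt and no reset: what is moved stays moved. The work goes in short steps, Python scripts to look and compute and a tool call to move; the robot and the scene stay as the last step left them, time stands still between calls to the robot, and variables do not carry over. Pictures are saved under pics/ and viewed, at most 11 in all, crops included, and the job is handed in when it is done.

Besides the shell and the picture viewer there is one more tool, called in YAML: its name, and indented under it one key for each argument. step_arm: Moves the arm, as the interface text tells. Its arguments: {"type":"object","properties":{"motion":{"type":"array","items":{"type":"object","properties":{"claw":{"type":"number"},"delta_pos":{"type":"array","items":{"type":"number"}},"turn":{"type":"number"}}}},"force":{"type":"number"}},"required":["motion"]}

```bash
mkdir -p pics
python3 - <<'E'
from rig import *
import cv2,numpy as np
s=sense();print(s)
ims=[]
for n in("scene","top"):
    f=grab_frame(n);cv2.imwrite(f"pics/{n}0.png",cv2.cvtColor(f["img"],cv2.COLOR_RGB2BGR))
    print(n,f["vertical_fov"],f["cx"],f["cy"],np.round(f["R"],4).tolist(),np.round(f["t"],1).tolist())
E
```

```text
{'clock': 0.0, 'qpos': array([-1.14340403e+00,  3.53638983e-01,  1.63414631e+00,  7.15057513e-06,
        1.15514797e+00, -2.40664169e-03]), 'qvel': array([ 1.67868157e-05,  1.30543635e-04, -2.37438788e-03, -2.39141455e-04,
       -1.09934209e-04, -1.97675161e-04]), 'joint_efforts': array([-2.28039979e-03, -6.05263209e+01, -3.42063296e+01,  1.60247691e-05,
        9.49440437e-03,  1.08192069e-06]), 'eef_pos': array([ 260.23993075, -567.74333976,  238.56216466]), 'tcp_rot': array([-3.14025206e+00, -9.76420165e-06,  4.29796042e-01]), 'contact_force': array([-0.64671762,  0.71407808, -0.6971365 ]), 'wrist_torque': array([ 0.03301144, -0.05690408, -0.01557308]), 'grasp_force': 0.0, 'opening': 1.002139068792687}
scene 55.2087125304165 283.70036629572024 208.31838999178092 [[0.4175, 0.9086, 0.0123], [0.5157, -0.2258, -0.8265], [-0.7482, 0.3514, -0.5628]] [-310.7, -126.2, 1607.2]
top 57.24368622834402 284.7250991797929 205.9867227254375 [[-0.0201, -0.9997, 0.0144], [-0.9987, 0.0194, -0.0479], [0.0477, -0.0153, -0.9987]] [69.4, 528.3, 1168.0]
```

View pics/scene0.png

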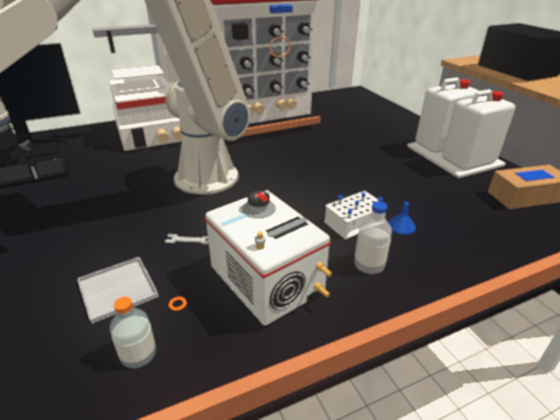

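View pics/top0.png

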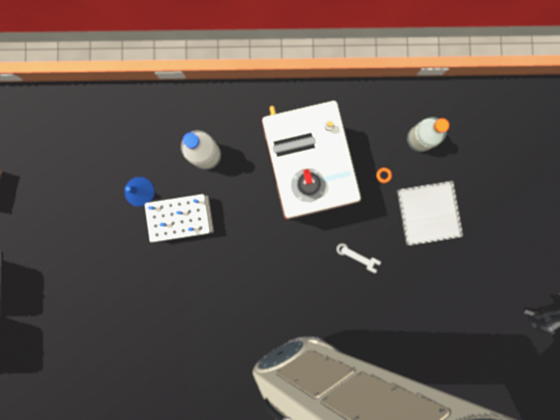

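The scene view shows the chiller mid-bench with the cap at about (260,200). In the top view the cap is at (309,184), with the red lever pointing up the image (about +x). The tray is at (430,213), on the robot's right.

```bash
cat > h.py <<'E'
from rig import *
import cv2,numpy as np
def cam(n):
    f=grab_frame(n);f["f"]=f["img"].shape[0]/2/np.tan(np.radians(f["vertical_fov"])/2);return f
def ray(f,u,v,z):
    R=np.array(f["R"]);c=-R.T@np.array(f["t"]);d=R.T@np.array([(u-f["cx"])/f["f"],(v-f["cy"])/f["f"],1]);return c+d*(z-c[2])/d[2]
def proj(f,X):
    p=np.array(f["R"])@np.array(X)+np.array(f["t"]);return f["cx"]+f["f"]*p[0]/p[2],f["cy"]+f["f"]*p[1]/p[2]
def red(f):
    h=cv2.cvtColor(f["img"],cv2.COLOR_RGB2HSV);return (((h[...,0]<6)|(h[...,0]>174))&(h[...,1]>140)&(h[...,2]>70)).astype(np.uint8)
def save(f,n,x0,y0,x1,y1,k):
    cv2.imwrite(f"pics/{n}.png",cv2.cvtColor(cv2.resize(f["img"][y0:y1,x0:x1],None,fx=k,fy=k,interpolation=cv2.INTER_CUBIC),cv2.COLOR_RGB2BGR))
E
python3 - <<'E'
from h import *
f=cam("top")
g=f["img"].astype(int)
# white deck
m=((g.min(2)>150)).astype(np.uint8);m[:90]=0;m[225:]=0;m[:,:255]=0;m[:,365:]=0
c=max(cv2.findContours(m,0,2)[0],key=cv2.contourArea)
b=cv2.boxPoints(cv2.minAreaRect(c));print("deck",[ray(f,*p,205).round(1).tolist() for p in b])
r=red(f);r[:150]=0;r[210:]=0;r[:,:280]=0;r[:,340:]=0
ys,xs=np.nonzero(r);P=np.array([ray(f,x,y,252)[:2] for x,y in zip(xs,ys)])
mu=P.mean(0);w,V=np.linalg.eigh(np.cov((P-mu).T));d=V[:,1]*np.sign(V[0,1]);q=(P-mu)@d
print("lever",len(P),mu,"yaw",np.arctan2(d[1],d[0]),q.min(),q.max())
k=((g.max(2)<75)).astype(np.uint8);k[:160]=0;k[205:]=0;k[:,:290]=0;k[:,:290]=0;k[:,330:]=0
c=max(cv2.findContours(k,0,2)[0],key=cv2.contourArea);(u,v),rr=cv2.minEnclosingCircle(c);print("cap",u,v,rr,ray(f,u,v,243),)
m=((g.min(2)>110)).astype(np.uint8);m[:170]=0;m[255:]=0;m[:,:390]=0;m[:,475:]=0
c=max(cv2.findContours(m,0,2)[0],key=cv2.contourArea);R=cv2.minAreaRect(c);print("tray",R,ray(f,*R[0],8),[ray(f,*p,14).round(0).tolist() for p in cv2.boxPoints(R)])
s=cam("scene");rs=red(s);rs[:180]=0;rs[212:]=0;rs[:,:245]=0;rs[:,280:]=0
ys,xs=np.nonzero(rs);print("scene lever",xs.mean(),ys.mean(),ray(s,xs.mean(),ys.mean(),251))
a=cv2.resize(f["img"][140:230,260:370],None,fx=5,fy=5,interpolation=2);b2=cv2.resize(s["img"][180:240,215:295],None,fx=5,fy=5,interpolation=2)
o=np.zeros((450,800,3),np.uint8);a=cv2.resize(a,(400,327));b2=cv2.resize(b2,(400,300));o[:327,:400]=a;o[:300,400:]=b2
cv2.imwrite("pics/c1.png",o[...,::-1])
E
```

```text
deck [[751.9, 119.7, 205.0], [796.9, -78.0, 205.0], [532.0, -133.9, 205.0], [488.9, 61.7, 205.0]]
lever 89 [589.85424926   5.37448975] yaw 0.24362885415877866 -16.75271103076503 17.351843186105924
cap 306.5 190.0 6.800835609436035 [557.11978133   7.89712385 243.        ]
tray ((429.6081237792969, 212.64865112304688), (57.704044342041016, 57.21084976196289), 80.53767395019531) [ 500.49710376 -388.57523943    8.        ] [[576.0, -287.0, 14.0], [601.0, -463.0, 14.0], [425.0, -485.0, 14.0], [400.0, -310.0, 14.0]]
scene lever 262.140625 197.0625 [593.6753703    5.28538518 251.        ]
```

View pics/c1.png

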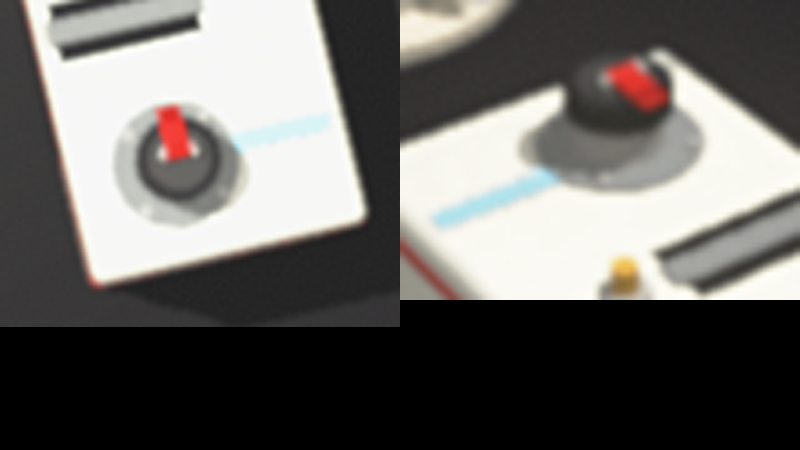

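The crops show the lever flat, pointing roughly along +x with yaw about 0.22. The cap centre is near (572,2) and the tray centre near (500,-388). I'll move above the lever nose with the tool aligned to the lever.

step_arm:
  motion:
    - {"claw":36,"delta_pos":[0,0,-40],"turn":0.105}
    - {"claw":36,"delta_pos":[0,0,-40],"turn":0.105}
    - {"claw":36,"delta_pos":[23.5,-24.4,0],"turn":0}
    - {"claw":36,"delta_pos":[23.5,-24.4,0],"turn":0}
    - {"claw":36,"delta_pos":[23.5,-24.4,0],"turn":0}
    - {"claw":36,"delta_pos":[23.5,-24.4,0],"turn":0}
    - {"claw":36,"delta_pos":[23.5,-24.4,0],"turn":0}
    - {"claw":36,"delta_pos":[23.5,-24.4,0],"turn":0}
  force: 25

```text
clock: 0.87
eef_pos: [366.5, -393.0, 319.2]
tcp_rot: [-3.142, 0.0, 0.219]
contact_force: [0.6, -0.4, -0.0]
opening: 0.424
grasp_force: 0.0
```

step_arm:
  motion:
    - {"claw":36,"delta_pos":[23.5,-24.4,0],"turn":0}
    - {"claw":36,"delta_pos":[23.5,-24.4,0],"turn":0}
    - {"claw":36,"delta_pos":[23.5,-24.4,0],"turn":0}
    - {"claw":36,"delta_pos":[23.5,-24.4,0],"turn":0}
    - {"claw":36,"delta_pos":[23.5,-24.4,0],"turn":0}
    - {"claw":36,"delta_pos":[23.5,-24.4,0],"turn":0}
    - {"claw":36,"delta_pos":[23.5,-24.4,0],"turn":0}
    - {"claw":36,"delta_pos":[23.5,-24.4,0],"turn":0}

```text
clock: 1.53
eef_pos: [507.5, -161.4, 319.3]
tcp_rot: [3.142, -0.0, 0.22]
contact_force: [0.7, -0.8, 0.7]
opening: 0.422
grasp_force: 0.0
```

step_arm:
  motion:
    - {"claw":36,"delta_pos":[23.5,-24.4,0],"turn":0}
    - {"claw":36,"delta_pos":[23.5,-24.4,0],"turn":0}
    - {"claw":36,"delta_pos":[23.5,-24.4,0],"turn":0}
    - {"claw":36,"delta_pos":[23.5,-24.4,0],"turn":0}
    - {"claw":36,"delta_pos":[0,0,0],"turn":0}
    - {"claw":36,"delta_pos":[0,0,0],"turn":0}

```text
clock: 2.03
eef_pos: [577.9, -45.8, 318.8]
tcp_rot: [-3.141, 0.001, 0.223]
contact_force: [0.0, -0.4, -1.0]
opening: 0.425
grasp_force: 0.0
```

step_arm:
  motion:
    - {"claw":36,"delta_pos":[23,-23.7,0],"turn":0}
    - {"claw":36,"delta_pos":[23,-23.7,0],"turn":0}
    - {"claw":36,"delta_pos":[0,0,25],"turn":0}
    - {"claw":36,"delta_pos":[0,0,15],"turn":0}
    - {"claw":36,"delta_pos":[0,0,0],"turn":0}
    - {"claw":36,"delta_pos":[0,0,0],"turn":0}

```text
clock: 2.53
eef_pos: [611.2, 8.1, 278.8]
tcp_rot: [-3.141, 0.002, 0.219]
contact_force: [0.0, -0.5, 0.7]
opening: 0.423
grasp_force: 0.0
```

Run:
```python
from h import *
f=cam("scene");t=cam("top");o=np.zeros((450,800,3),np.uint8)
print(sense()["eef_pos"],proj(f,[572.5,1.7,245]),proj(t,[572.5,1.7,245]))
o[:450,:450]=cv2.resize(f["img"][145:235,215:305],(450,450),interpolation=2)
o[:350,450:]=cv2.resize(t["img"][140:230,260:350],(350,350),interpolation=2)
cv2.imwrite("pics/c2.png",o[...,::-1])
```

```text
[612.28826348   8.11668209 280.48030865] (np.float64(257.8191168188891), np.float64(195.2704623962524)) (np.float64(308.92142721013175), np.float64(183.67495934893918))
```

View pics/c2.png

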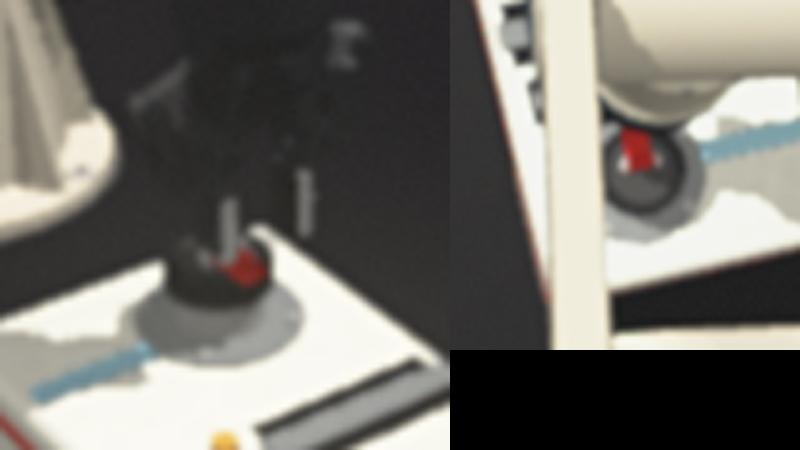

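The scene crop shows the two finger pads straddling the nose, tips near (261,197) and (276,192), which agrees with tips 8 mm below the TCP. I'll nudge sideways and descend around the nose.

step_arm:
  motion:
    - {"claw":36,"delta_pos":[0,-2,0],"turn":0}
    - {"claw":36,"delta_pos":[0,0,10],"turn":0}
    - {"claw":36,"delta_pos":[0,0,10],"turn":0}
    - {"claw":36,"delta_pos":[0,0,9],"turn":0}
    - {"claw":36,"delta_pos":[0,0,0],"turn":0}
    - {"claw":36,"delta_pos":[0,0,0],"turn":0}

```text
clock: 3.13
eef_pos: [611.0, 10.9, 249.2]
tcp_rot: [-3.141, 0.002, 0.22]
contact_force: [-0.3, 0.8, 0.8]
opening: 0.421
grasp_force: 0.0
```

step_arm:
  motion:
    - {"claw":26,"delta_pos":[0,0,0],"turn":0}
    - {"claw":20,"delta_pos":[0,0,0],"turn":0}
    - {"claw":18,"delta_pos":[0,0,0],"turn":0}
    - {"claw":14,"delta_pos":[0,0,0],"turn":0}
    - {"claw":10,"delta_pos":[0,0,0],"turn":0}
    - {"claw":10,"delta_pos":[0,0,0],"turn":0}
  force: 20

```text
clock: 3.63
eef_pos: [611.9, 10.9, 250.7]
tcp_rot: [3.141, -0.001, 0.22]
contact_force: [0.2, 0.1, 1.6]
opening: 0.176
grasp_force: 19.5
```

The lever is gripped at 15 mm opening. I'll follow the arc about its pin.

step_arm:
  motion:
    - {"claw":10,"delta_pos":[-0.2,0,-3.2],"turn":0}
    - {"claw":10,"delta_pos":[-0.4,0,-3.2],"turn":0}
    - {"claw":10,"delta_pos":[-0.8,0,-3.1],"turn":0}
    - {"claw":10,"delta_pos":[-1.1,0,-3.0],"turn":0}
    - {"claw":10,"delta_pos":[-1.4,0,-2.9],"turn":0}
    - {"claw":10,"delta_pos":[-1.7,0,-2.7],"turn":0}

```text
clock: 4.13
eef_pos: [605.7, 9.6, 268.4]
tcp_rot: [-3.142, 0.001, 0.22]
contact_force: [0.2, -0.7, -4.9]
opening: 0.175
grasp_force: 19.9
```

Run:
```python
from h import *
f=cam("scene");s=sense();print(s["contact_force"],s["wrist_torque"],s["grasp_force"],s["opening"]*85)
save(f,"c3",220,145,300,225,6)
```

```text
[ 0.71264265 -1.38757817 -6.07181186] [-0.14456752  0.00200081 -0.00274815] 19.631791412830353 14.77243835457193
```

View pics/c3.png

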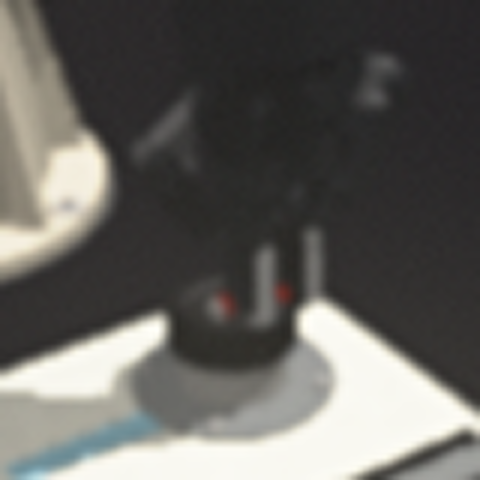

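The crop shows red between the pads at about (268,194) and by the hinge at about (258,195), so the lever is rising with the grip. Continuing the arc.

step_arm:
  motion:
    - {"claw":10,"delta_pos":[-2.0,0,-2.5],"turn":0}
    - {"claw":10,"delta_pos":[-2.2,0,-2.4],"turn":0}
    - {"claw":10,"delta_pos":[-2.4,0,-2.1],"turn":0}
    - {"claw":10,"delta_pos":[-2.6,0,-1.9],"turn":0}
    - {"claw":10,"delta_pos":[-2.8,0,-1.6],"turn":0}
    - {"claw":10,"delta_pos":[-2.9,0,-1.3],"turn":0}

```text
clock: 4.68
eef_pos: [592.2, 6.6, 281.1]
tcp_rot: [3.141, -0.002, 0.22]
contact_force: [3.8, 0.8, -0.4]
opening: 0.171
grasp_force: 19.5
```

step_arm:
  motion:
    - {"claw":10,"delta_pos":[-3.0,0,-1.0],"turn":0}
    - {"claw":10,"delta_pos":[-3.1,0,-0.7],"turn":0}
    - {"claw":10,"delta_pos":[-1.6,0,-0.2],"turn":0}
    - {"claw":10,"delta_pos":[0,0,0],"turn":0}

```text
clock: 5.02
eef_pos: [584.8, 5.0, 283.5]
tcp_rot: [3.141, -0.003, 0.22]
contact_force: [4.5, 2.3, 4.2]
opening: 0.165
grasp_force: 19.6
```

step_arm:
  motion:
    - {"claw":10,"delta_pos":[-1.5,0,-0.1],"turn":0}
    - {"claw":10,"delta_pos":[-1.5,0,0],"turn":0}
    - {"claw":10,"delta_pos":[0,0,0],"turn":0}

```text
clock: 5.27
eef_pos: [582.4, 4.3, 283.7]
tcp_rot: [3.141, -0.004, 0.22]
contact_force: [5.8, 1.9, 5.0]
opening: 0.165
grasp_force: 19.6
```

step_arm:
  motion:
    - {"claw":10,"delta_pos":[-1.5,0,0],"turn":0}
    - {"claw":10,"delta_pos":[0,0,0],"turn":0}

```text
clock: 5.43
eef_pos: [581.0, 4.0, 283.8]
tcp_rot: [3.141, -0.004, 0.22]
contact_force: [5.3, 1.4, 6.3]
opening: 0.163
grasp_force: 19.8
```

step_arm:
  motion:
    - {"claw":10,"delta_pos":[-1.2,0,0],"turn":0}
    - {"claw":10,"delta_pos":[0,0,0],"turn":0}

```text
clock: 5.6
eef_pos: [580.0, 3.8, 284.0]
tcp_rot: [3.141, -0.005, 0.22]
contact_force: [5.8, 1.3, 6.8]
opening: 0.166
grasp_force: 19.8
```

step_arm:
  motion:
    - {"claw":10,"delta_pos":[-1.5,0,0],"turn":0}
    - {"claw":10,"delta_pos":[0,0,0],"turn":0}

```text
clock: 5.77
eef_pos: [578.5, 3.4, 284.0]
tcp_rot: [3.141, -0.004, 0.22]
contact_force: [5.3, 1.8, 6.4]
opening: 0.166
grasp_force: 20.1
```

step_arm:
  motion:
    - {"claw":10,"delta_pos":[-1.5,0,0],"turn":0}
    - {"claw":10,"delta_pos":[0,0,0],"turn":0}

```text
clock: 5.93
eef_pos: [577.0, 3.2, 284.1]
tcp_rot: [3.141, -0.005, 0.22]
contact_force: [5.8, 2.4, 7.2]
opening: 0.165
grasp_force: 20.1
```

Run:
```python
from h import *
f=cam("scene");s=sense();print(s["contact_force"],s["wrist_torque"],s["eef_pos"])
save(f,"c4",220,145,300,225,6)
```

```text
[5.65997445 0.79566462 6.50046687] [ 0.41728617 -1.00271815 -0.11369239] [577.10359951   3.19483894 284.03727821]
```

View pics/c4.png

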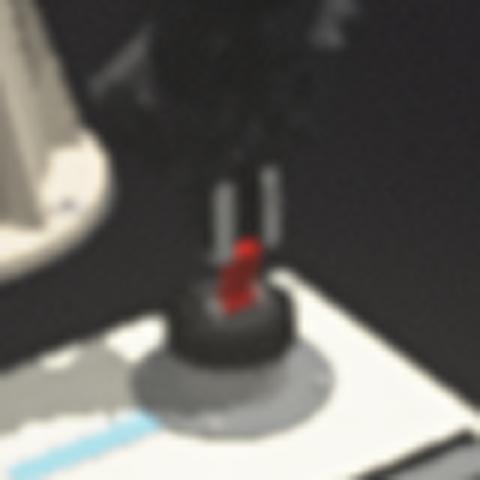

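The crop shows the lever up but still leaning towards the camera, with its nose at about (261,186). The pads have slipped over the nose edge, so I'll work out the angle.

Run:
```python
from h import *
f=cam("scene");C=np.array([572.5,1.7]);d=np.array([np.cos(.22),np.sin(.22)])
for th in(0,.8,1.0,1.2,1.4,1.6):
    x=4+35*0+32*np.cos(th);print(th,np.round(proj(f,[*(C+x*d),249.5+32*np.sin(th)]),1))
print(np.round(proj(f,[*(C+4*d),249.5]),1), np.round(proj(f,[*C,229]),1))
r=red(f);r[:175]=0;r[205:]=0;r[:,:250]=0;r[:,275:]=0
ys,xs=np.nonzero(r);print(xs.min(),xs.max(),ys.min(),ys.max()); k=ys<ys.min()+3;print(xs[k].mean(),ys[k].mean());k=ys>ys.max()-3;print(xs[k].mean(),ys[k].mean())
```

```text
0 [265.8 199.9]
0.8 [263.5 190.6]
1.0 [262.3 188.4]
1.2 [261.  186.4]
1.4 [259.6 184.8]
1.6 [258.2 183.6]
[258.7 194.5] [258.  200.4]
257 263 184 196
261.25 185.375
258.9 194.7
```

It is at about 1.2 rad, not fully up. I'll release, go round to the +x side, and push the lever to its stop with closed fingers.

step_arm:
  motion:
    - {"claw":30,"delta_pos":[0,0,0],"turn":0}
    - {"claw":36,"delta_pos":[0,0,-5],"turn":0}
    - {"claw":36,"delta_pos":[0,0,-25],"turn":0}
    - {"claw":10,"delta_pos":[20,0,0],"turn":0}
    - {"claw":0,"delta_pos":[18,0,0],"turn":0}
    - {"claw":0,"delta_pos":[0,0,20],"turn":0}
    - {"claw":0,"delta_pos":[0,0,22],"turn":0}
    - {"claw":0,"delta_pos":[0,0,0],"turn":0}

```text
clock: 6.7
eef_pos: [609.8, 11.1, 265.9]
tcp_rot: [-3.14, 0.008, 0.22]
contact_force: [-0.2, -0.3, -0.5]
opening: 0.001
grasp_force: 0.0
```

step_arm:
  motion:
    - {"claw":0,"delta_pos":[-4,0,0],"turn":0}
    - {"claw":0,"delta_pos":[-4,0,0],"turn":0}
    - {"claw":0,"delta_pos":[-4,0,0],"turn":0}
    - {"claw":0,"delta_pos":[-3,0,0],"turn":0}
    - {"claw":0,"delta_pos":[0,0,0],"turn":0}

```text
clock: 7.12
eef_pos: [598.1, 7.7, 271.6]
tcp_rot: [3.141, -0.002, 0.22]
contact_force: [0.4, -0.5, 0.7]
opening: -0.001
grasp_force: 0.0
```

step_arm:
  motion:
    - {"claw":0,"delta_pos":[-2,0,0],"turn":0}
    - {"claw":0,"delta_pos":[-2,0,0],"turn":0}
    - {"claw":0,"delta_pos":[0,0,0],"turn":0}

```text
clock: 7.37
eef_pos: [594.5, 7.0, 270.9]
tcp_rot: [3.141, -0.002, 0.22]
contact_force: [3.4, 0.4, 1.7]
opening: -0.0
grasp_force: 1.4
```

step_arm:
  motion:
    - {"claw":0,"delta_pos":[-1.5,0,0],"turn":0}
    - {"claw":0,"delta_pos":[-1.5,0,0],"turn":0}
    - {"claw":0,"delta_pos":[0,0,0],"turn":0}

```text
clock: 7.62
eef_pos: [591.0, 6.3, 270.1]
tcp_rot: [3.142, 0.0, 0.22]
contact_force: [2.5, 1.1, 2.3]
opening: 0.002
grasp_force: 1.2
```

step_arm:
  motion:
    - {"claw":0,"delta_pos":[-1.5,0,0],"turn":0}
    - {"claw":0,"delta_pos":[0,0,0],"turn":0}

```text
clock: 7.78
eef_pos: [589.6, 6.0, 270.1]
tcp_rot: [3.142, 0.0, 0.22]
contact_force: [1.3, 0.8, 1.7]
opening: 0.002
grasp_force: 1.1
```

step_arm:
  motion:
    - {"claw":0,"delta_pos":[-1,0,0],"turn":0}
    - {"claw":0,"delta_pos":[0,0,0],"turn":0}

```text
clock: 7.95
eef_pos: [588.9, 5.8, 270.2]
tcp_rot: [3.142, -0.0, 0.22]
contact_force: [4.5, 0.3, 1.2]
opening: -0.002
grasp_force: 1.8
```

step_arm:
  motion:
    - {"claw":0,"delta_pos":[-1,0,0],"turn":0}
    - {"claw":0,"delta_pos":[0,0,0],"turn":0}

```text
clock: 8.12
eef_pos: [588.6, 5.8, 270.2]
tcp_rot: [3.142, -0.002, 0.22]
contact_force: [4.9, 0.0, 0.3]
opening: 0.001
grasp_force: 3.3
```

step_arm:
  motion:
    - {"claw":0,"delta_pos":[-1,0,0],"turn":0}
    - {"claw":0,"delta_pos":[0,0,0],"turn":0}

```text
clock: 8.28
eef_pos: [588.1, 5.7, 270.2]
tcp_rot: [3.142, -0.003, 0.22]
contact_force: [8.8, 1.8, -2.9]
opening: 0.002
grasp_force: 4.6
```

The lever is at its stop: the TCP stalled while the force rose to 9 N. I'll back off, check it, and open the gripper above the cap.

step_arm:
  motion:
    - {"claw":0,"delta_pos":[3,0,0],"turn":0}
    - {"claw":0,"delta_pos":[15,0,0],"turn":0}
    - {"claw":0,"delta_pos":[0,0,-30],"turn":0}
    - {"claw":20,"delta_pos":[10,0,-30],"turn":0}
    - {"claw":60,"delta_pos":[30,0,0],"turn":0}
    - {"claw":85,"delta_pos":[30,0,0],"turn":0}
    - {"claw":85,"delta_pos":[0,0,0],"turn":0}
    - {"claw":85,"delta_pos":[0,0,0],"turn":0}

```text
clock: 8.95
eef_pos: [672.3, 24.8, 328.6]
tcp_rot: [-3.141, 0.004, 0.22]
contact_force: [-1.1, 0.3, 0.0]
opening: 0.709
grasp_force: 0.0
```

Run:
```python
from h import *
f=cam("scene");t=cam("top");print(sense()["eef_pos"])
r=red(f);r[:175]=0;r[205:]=0;r[:,:250]=0;r[:,275:]=0
ys,xs=np.nonzero(r);print(ys.min(),ys.max()); k=ys<ys.min()+3;print(xs[k].mean(),ys[k].mean());k=ys>ys.max()-3;print(xs[k].mean(),ys[k].mean())
o=np.zeros((450,800,3),np.uint8)
o[:450,:450]=cv2.resize(f["img"][155:225,225:295],(450,450),interpolation=2)
o[:350,450:]=cv2.resize(t["img"][150:220,275:345],(350,350),interpolation=2)
cv2.imwrite("pics/c5.png",o[...,::-1])
```

```text
[671.28532921  24.42532453 329.08231343]
182 196
258.84615384615387 183.30769230769232
259.1 194.6
```

View pics/c5.png

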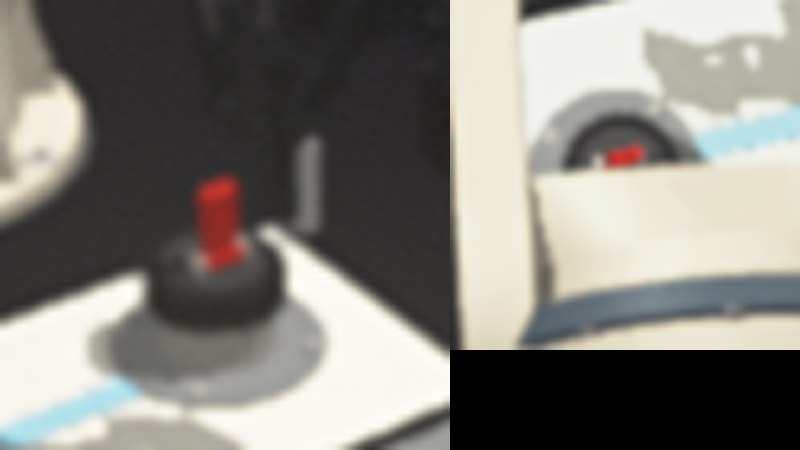

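The lever now stands upright, tip at about (259,182), matching the prediction for 1.6 rad. Moving over the cap with open fingers.

step_arm:
  motion:
    - {"claw":85,"delta_pos":[-34,0.2,0],"turn":0}
    - {"claw":85,"delta_pos":[-34,0.2,0],"turn":0}
    - {"claw":85,"delta_pos":[-34.3,0.2,0],"turn":0}
    - {"claw":85,"delta_pos":[0,0,25],"turn":0}
    - {"claw":85,"delta_pos":[0,0,25],"turn":0}
    - {"claw":85,"delta_pos":[0,0,20],"turn":0}
    - {"claw":85,"delta_pos":[0,0,0],"turn":0}
    - {"claw":85,"delta_pos":[0,0,0],"turn":0}

```text
clock: 9.72
eef_pos: [571.5, 1.5, 259.8]
tcp_rot: [-3.141, 0.003, 0.22]
contact_force: [0.1, 0.5, 0.4]
opening: 0.994
grasp_force: 0.0
```

Run:
```python
from h import *
f=cam("scene");s=sense();print(s["eef_pos"],s["contact_force"],s["opening"])
p=s["eef_pos"];y=np.array([.218,-.976,0])
for sg in(1,-1):print(np.round(proj(f,p+sg*42*y+[0,0,-8]),1))
save(f,"c6",215,145,305,225,6)
```

```text
[572.61076599   1.58313851 260.97009323] [0.12305241 1.25816553 0.17775179] 0.9888993624389708
[244.  197.9]
[270.9 187.7]
```

View pics/c6.png

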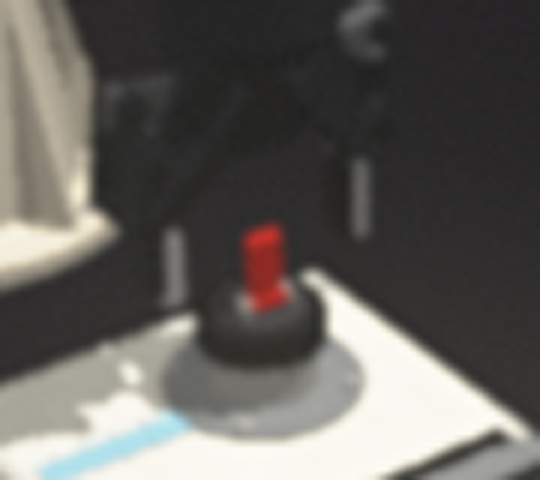

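The crop shows the cap midway between the pads. Their tips are at about (244,196) and (275,185), some 13 mm back as expected when open. Descend, then close softly.

step_arm:
  motion:
    - {"claw":85,"delta_pos":[0,0,14],"turn":0}
    - {"claw":85,"delta_pos":[0,0,12],"turn":0}
    - {"claw":75,"delta_pos":[0,0,0],"turn":0}
    - {"claw":68,"delta_pos":[0,0,0],"turn":0}
    - {"claw":64,"delta_pos":[0,0,0],"turn":0}
    - {"claw":62,"delta_pos":[0,0,0],"turn":0}
    - {"claw":61,"delta_pos":[0,0,0],"turn":0}
    - {"claw":61,"delta_pos":[0,0,0],"turn":0}
  force: 20

```text
clock: 10.43
eef_pos: [573.3, 1.7, 234.7]
tcp_rot: [3.141, -0.001, 0.22]
contact_force: [0.5, 0.8, -0.2]
opening: 0.715
grasp_force: 0.0
```

step_arm:
  motion:
    - {"claw":60,"delta_pos":[0,0,0],"turn":0}
    - {"claw":59,"delta_pos":[0,0,0],"turn":0}
    - {"claw":58,"delta_pos":[0,0,0],"turn":0}
    - {"claw":58,"delta_pos":[0,0,0],"turn":0}

```text
clock: 10.77
eef_pos: [573.0, 2.0, 234.3]
tcp_rot: [-3.141, -0.0, 0.22]
contact_force: [-0.4, 2.3, 1.8]
opening: 0.681
grasp_force: 1.9
```

step_arm:
  motion:
    - {"claw":56,"delta_pos":[0,0,0],"turn":0}
    - {"claw":52,"delta_pos":[0,0,0],"turn":0}
    - {"claw":50,"delta_pos":[0,0,0],"turn":0}
    - {"claw":50,"delta_pos":[0,0,0],"turn":0}

```text
clock: 11.1
eef_pos: [573.1, 1.9, 234.5]
tcp_rot: [-3.141, -0.0, 0.22]
contact_force: [-1.6, 3.2, 6.4]
opening: 0.67
grasp_force: 22.3
```

Run:
```python
from h import *
s=sense();print(s["contact_force"],s["wrist_torque"],s["grasp_force"],s["opening"]*85.4,s["eef_pos"],s["qpos"][5])
```

```text
[-1.61172922  3.21753589  6.43931725] [0.50645146 0.25560583 0.01747978] 22.272378945053788 57.257798296914636 [573.07725439   1.88273481 234.47044928] 1.351330630829399
```

The grip is centred, with only about 3 N sideways. I'll firm it up and press down 3 mm.

step_arm:
  motion:
    - {"claw":45,"delta_pos":[0,0,0],"turn":0}
    - {"claw":45,"delta_pos":[0,0,0],"turn":0}
    - {"claw":45,"delta_pos":[0,0,1],"turn":0}
    - {"claw":45,"delta_pos":[0,0,1],"turn":0}
    - {"claw":45,"delta_pos":[0,0,1],"turn":0}
    - {"claw":45,"delta_pos":[0,0,0],"turn":0}
    - {"claw":45,"delta_pos":[0,0,0],"turn":0}
  force: 55

```text
clock: 11.68
eef_pos: [573.2, 1.9, 232.3]
tcp_rot: [-3.141, -0.001, 0.22]
contact_force: [-4.3, 4.0, 12.9]
opening: 0.658
grasp_force: 59.3
```

step_arm:
  motion:
    - {"claw":45,"delta_pos":[0,0,0.9],"turn":0}
    - {"claw":45,"delta_pos":[0,0,0],"turn":0}
    - {"claw":45,"delta_pos":[0,0,0],"turn":0}

```text
clock: 11.93
eef_pos: [573.2, 1.9, 231.6]
tcp_rot: [-3.141, -0.001, 0.22]
contact_force: [-5.9, 2.3, 14.9]
opening: 0.662
grasp_force: 59.4
```

step_arm:
  motion:
    - {"claw":45,"delta_pos":[0,0,0],"turn":-0.05}
    - {"claw":45,"delta_pos":[0,0,0],"turn":-0.05}
    - {"claw":45,"delta_pos":[0,0,0],"turn":-0.05}
    - {"claw":45,"delta_pos":[0,0,0],"turn":-0.05}
    - {"claw":45,"delta_pos":[0,0,0],"turn":0}

```text
clock: 12.35
eef_pos: [574.2, 1.5, 232.0]
tcp_rot: [3.14, -0.003, 0.423]
contact_force: [-0.8, 1.1, 13.7]
opening: 0.662
grasp_force: 59.3
```

Run:
```python
from h import *
s=sense();print(s["contact_force"],s["wrist_torque"],s["grasp_force"],s["eef_pos"],s["tcp_rot"])
f=cam("scene");save(f,"c7",215,145,305,225,6)
```

```text
[-0.82490837  1.14370198 13.74771315] [0.25438468 0.36811392 0.11904792] 59.318557027727365 [574.23898471   1.53519761 231.98882711] [ 3.13999193e+00 -2.86562458e-03  4.22898164e-01]
```

View pics/c7.png

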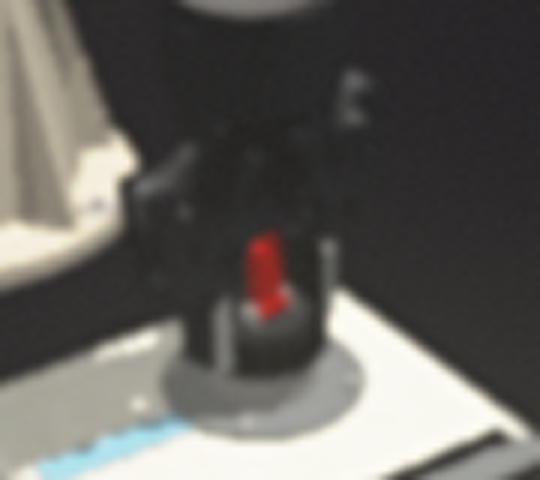

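The crop shows the cap held and turning, lever still upright at about (259,191), with low torque. Continuing anticlockwise.

step_arm:
  motion:
    - {"claw":45,"delta_pos":[0,0,0.4],"turn":-0.06}
    - {"claw":45,"delta_pos":[0,0,0],"turn":-0.06}
    - {"claw":45,"delta_pos":[0,0,0],"turn":-0.06}
    - {"claw":45,"delta_pos":[0,0,0],"turn":-0.06}
    - {"claw":45,"delta_pos":[0,0,0],"turn":-0.06}
    - {"claw":45,"delta_pos":[0,0,0],"turn":-0.06}
    - {"claw":45,"delta_pos":[0,0,0],"turn":0}

```text
clock: 12.98
eef_pos: [574.6, 1.8, 231.8]
tcp_rot: [3.139, -0.003, 0.783]
contact_force: [-0.5, 2.5, 15.0]
opening: 0.663
grasp_force: 59.4
```

```bash
cat > s.py <<'E'
from rig import *
s=sense();print(s["contact_force"].round(1),s["wrist_torque"].round(3),s["grasp_force"].round(1),s["eef_pos"].round(1),s["tcp_rot"].round(3),round(s["opening"]*85.4,1))
E
python3 s.py
```

```text
Traceback (most recent call last):
  File "s.py", line 2, in <module>
    s=sense();print(s["contact_force"].round(1),s["wrist_torque"].round(3),s["grasp_force"].round(1),s["eef_pos"].round(1),s["tcp_rot"].round(3),round(s["opening"]*85.4,1))
                                                                           ^^^^^^^^^^^^^^^^^^^^^^
AttributeError: 'float' object has no attribute 'round'
```

step_arm:
  motion:
    - {"claw":45,"delta_pos":[0,0,0],"turn":-0.03}
    - {"claw":45,"delta_pos":[0,0,0],"turn":-0.03}
    - {"claw":45,"delta_pos":[0,0,0],"turn":-0.03}
    - {"claw":45,"delta_pos":[0,0,0],"turn":0}

```text
clock: 13.32
eef_pos: [574.6, 1.8, 231.8]
tcp_rot: [3.139, -0.003, 0.872]
contact_force: [-1.3, 3.1, 14.5]
opening: 0.657
grasp_force: 59.4
```

```bash
python3 s.py
```

```text
Traceback (most recent call last):
  File "s.py", line 2, in <module>
    s=sense();print(s["contact_force"].round(1),s["wrist_torque"].round(3),s["grasp_force"].round(1),s["eef_pos"].round(1),s["tcp_rot"].round(3),round(s["opening"]*85.4,1))
                                                                           ^^^^^^^^^^^^^^^^^^^^^^
AttributeError: 'float' object has no attribute 'round'
```

Now in small steps, checking the torque each time.

```bash
sed -i 's/s\["grasp_force"\].round(1)/round(s["grasp_force"],1)/' s.py; python3 s.py
```

```text
[-1.3  3.1 14.5] [0.521 0.247 0.023] 59.4 [574.6   1.8 231.8] [ 3.139e+00 -3.000e-03  8.720e-01] 56.1
```

step_arm:
  motion:
    - {"claw":45,"delta_pos":[0,0,0],"turn":-0.03}
    - {"claw":45,"delta_pos":[0,0,0],"turn":-0.03}
    - {"claw":45,"delta_pos":[0,0,0],"turn":0}

```text
clock: 13.57
eef_pos: [574.6, 1.9, 231.8]
tcp_rot: [3.139, -0.003, 0.931]
contact_force: [-1.7, 2.9, 14.0]
opening: 0.661
grasp_force: 59.4
```

```bash
python3 s.py
```

```text
[-1.7  2.9 14. ] [ 0.486  0.211 -0.032] 59.4 [574.6   1.9 231.8] [ 3.139e+00 -3.000e-03  9.310e-01] 56.5
```

step_arm:
  motion:
    - {"claw":45,"delta_pos":[0,0,0],"turn":-0.03}
    - {"claw":45,"delta_pos":[0,0,0],"turn":-0.03}
    - {"claw":45,"delta_pos":[0,0,0],"turn":0}

```text
clock: 13.82
eef_pos: [573.9, 2.1, 231.7]
tcp_rot: [3.14, -0.002, 0.991]
contact_force: [-3.1, 3.7, 14.5]
opening: 0.657
grasp_force: 59.6
```

```bash
python3 s.py
```

```text
[-3.1  3.7 14.5] [ 0.651  0.622 -0.21 ] 59.6 [573.9   2.1 231.7] [ 3.14e+00 -2.00e-03  9.91e-01] 56.1
```

step_arm:
  motion:
    - {"claw":45,"delta_pos":[0,0,0],"turn":-0.03}
    - {"claw":45,"delta_pos":[0,0,0],"turn":0}

```text
clock: 13.98
eef_pos: [573.7, 2.2, 231.7]
tcp_rot: [3.14, -0.002, 1.02]
contact_force: [-3.5, 4.7, 16.3]
opening: 0.66
grasp_force: 59.7
```

```bash
python3 s.py
```

```text
[-3.5  4.7 16.3] [ 0.715  0.842 -0.617] 59.7 [573.7   2.2 231.7] [ 3.14e+00 -2.00e-03  1.02e+00] 56.3
```

The torque jumped to -0.6 N·m, which is the stop, about 44° round. Ease back slightly, then lift gently while watching the force.

step_arm:
  motion:
    - {"claw":45,"delta_pos":[0,0,0],"turn":0.03}
    - {"claw":45,"delta_pos":[0,0,-1.5],"turn":0}
    - {"claw":45,"delta_pos":[0,0,-1.5],"turn":0}
    - {"claw":45,"delta_pos":[0,0,-1],"turn":0}
    - {"claw":45,"delta_pos":[0,0,0],"turn":0}

```text
clock: 14.4
eef_pos: [573.6, 2.0, 234.5]
tcp_rot: [3.141, -0.001, 0.99]
contact_force: [0.2, 3.2, 7.2]
opening: 0.662
grasp_force: 58.6
```

```bash
python3 s.py
```

```text
[0.2 3.2 7.2] [ 0.667  0.112 -0.127] 58.6 [573.6   2.  234.5] [ 3.141e+00 -1.000e-03  9.900e-01] 56.6
```

step_arm:
  motion:
    - {"claw":45,"delta_pos":[0,0,-1],"turn":0}
    - {"claw":45,"delta_pos":[0,0,-1],"turn":0}
    - {"claw":45,"delta_pos":[0,0,0],"turn":0}

```text
clock: 14.65
eef_pos: [573.3, 1.7, 235.8]
tcp_rot: [3.141, -0.0, 0.99]
contact_force: [2.4, 3.9, 1.7]
opening: 0.656
grasp_force: 58.8
```

```bash
python3 s.py
```

```text
[2.4 3.9 1.7] [ 0.57  -0.337 -0.105] 58.8 [573.3   1.7 235.8] [ 3.141 -0.     0.99 ] 56.1
```

step_arm:
  motion:
    - {"claw":45,"delta_pos":[0,0,-1],"turn":0}
    - {"claw":45,"delta_pos":[0,0,-1],"turn":0}
    - {"claw":45,"delta_pos":[0,0,0],"turn":0}

```text
clock: 14.9
eef_pos: [573.2, 1.7, 237.2]
tcp_rot: [3.141, -0.0, 0.99]
contact_force: [4.8, 3.5, -3.0]
opening: 0.664
grasp_force: 60.0
```

```bash
python3 s.py
```

```text
[ 4.8  3.5 -3. ] [ 0.513 -0.716 -0.12 ] 60.0 [573.2   1.7 237.2] [ 3.141 -0.     0.99 ] 56.7
```

step_arm:
  motion:
    - {"claw":45,"delta_pos":[0,0,-1],"turn":0}
    - {"claw":45,"delta_pos":[0,0,0],"turn":0}

```text
clock: 15.07
eef_pos: [573.2, 1.7, 238.1]
tcp_rot: [3.142, -0.0, 0.99]
contact_force: [4.7, 3.1, -4.6]
opening: 0.66
grasp_force: 60.0
```

```bash
python3 s.py
```

```text
[ 4.7  3.1 -4.6] [ 0.499 -0.77  -0.146] 60.0 [573.2   1.7 238.1] [ 3.142 -0.     0.99 ] 56.4
```

step_arm:
  motion:
    - {"claw":45,"delta_pos":[0.8,0.45,0],"turn":0}
    - {"claw":45,"delta_pos":[0,0,-1],"turn":0}
    - {"claw":45,"delta_pos":[0,0,0],"turn":0}

```text
clock: 15.32
eef_pos: [573.3, 1.8, 239.4]
tcp_rot: [-3.141, 0.001, 0.99]
contact_force: [0.7, -0.0, -3.0]
opening: 0.66
grasp_force: 60.1
```

```bash
python3 s.py
```

```text
[ 0.7 -0.  -3. ] [ 0.022 -0.193 -0.132] 60.1 [573.3   1.8 239.4] [-3.141e+00  1.000e-03  9.900e-01] 56.4
```

Side load is gone and only about the cap's weight remains, so it is free. Lifting straight up.

step_arm:
  motion:
    - {"claw":45,"delta_pos":[0,0,-3],"turn":0}
    - {"claw":45,"delta_pos":[0,0,-4],"turn":0}
    - {"claw":45,"delta_pos":[0,0,-5],"turn":0}
    - {"claw":45,"delta_pos":[0,0,0],"turn":0}

```text
clock: 15.65
eef_pos: [574.3, 2.0, 253.4]
tcp_rot: [3.14, -0.001, 0.99]
contact_force: [0.4, -0.4, -1.1]
opening: 0.658
grasp_force: 60.4
```

step_arm:
  motion:
    - {"claw":45,"delta_pos":[0,0,-15],"turn":0}
    - {"claw":45,"delta_pos":[0,0,-20],"turn":0}
    - {"claw":45,"delta_pos":[0,0,-25],"turn":0}
    - {"claw":45,"delta_pos":[0,0,0],"turn":0}

```text
clock: 15.98
eef_pos: [575.9, 2.1, 316.9]
tcp_rot: [3.136, -0.004, 0.99]
contact_force: [0.2, 0.1, -0.1]
opening: 0.655
grasp_force: 60.5
```

```bash
python3 s.py
python3 - <<'E'
from h import *
f=cam("scene");save(f,"c8",205,115,315,225,5)
E
```

```text
[ 0.2  0.1 -0.1] [ 0.011 -0.061 -0.048] 60.5 [575.9   2.1 316.9] [ 3.136 -0.004  0.99 ] 56.0
```

View pics/c8.png

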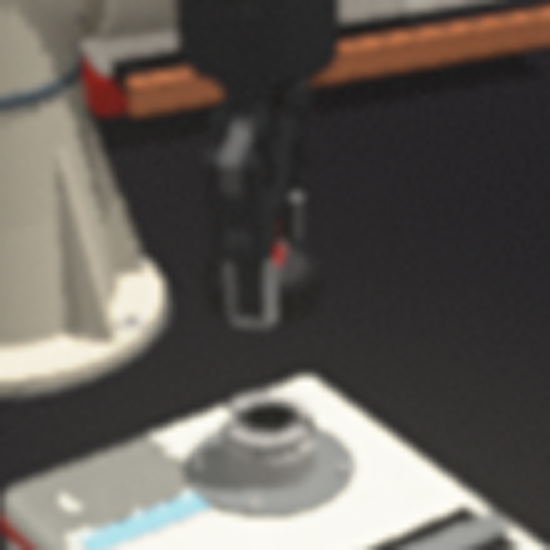

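The cap is off in the gripper and the neck is bare at about (258,198). Carrying it to the tray.

step_arm:
  motion:
    - {"claw":45,"delta_pos":[-14,6,0],"turn":0}
    - {"claw":45,"delta_pos":[-28,11.5,0],"turn":0}
    - {"claw":45,"delta_pos":[-28,11.5,0],"turn":0}
    - {"claw":45,"delta_pos":[-28,11.5,0],"turn":0}
    - {"claw":45,"delta_pos":[-28,11.5,0],"turn":0}
    - {"claw":45,"delta_pos":[-28,11.5,0],"turn":0}
    - {"claw":45,"delta_pos":[-28,11.5,0],"turn":0}
    - {"claw":45,"delta_pos":[-28,11.5,0],"turn":0}

```text
clock: 16.7
eef_pos: [529.8, -222.1, 310.8]
tcp_rot: [-3.14, 0.0, 0.99]
contact_force: [1.2, 0.0, -0.6]
opening: 0.663
grasp_force: 60.4
```

step_arm:
  motion:
    - {"claw":45,"delta_pos":[-28,11.5,0],"turn":0}
    - {"claw":45,"delta_pos":[-28,11.5,0],"turn":0}
    - {"claw":45,"delta_pos":[-28,11.5,0],"turn":0}
    - {"claw":45,"delta_pos":[-28,11.5,0],"turn":0}
    - {"claw":45,"delta_pos":[-28,11.5,0],"turn":0}
    - {"claw":45,"delta_pos":[-14,6,0],"turn":0}
    - {"claw":45,"delta_pos":[0,0,0],"turn":0}
    - {"claw":45,"delta_pos":[0,0,0],"turn":0}

```text
clock: 17.37
eef_pos: [498.9, -384.4, 310.8]
tcp_rot: [-3.14, -0.001, 0.988]
contact_force: [0.3, 0.4, -1.6]
opening: 0.661
grasp_force: 60.4
```

step_arm:
  motion:
    - {"claw":45,"delta_pos":[0,0,20],"turn":0}
    - {"claw":45,"delta_pos":[0,0,35],"turn":0}
    - {"claw":45,"delta_pos":[0,0,35],"turn":0}
    - {"claw":45,"delta_pos":[0,0,35],"turn":0}
    - {"claw":45,"delta_pos":[0,0,35],"turn":0}
    - {"claw":45,"delta_pos":[0,0,35],"turn":0}
    - {"claw":45,"delta_pos":[0,0,35],"turn":0}
    - {"claw":45,"delta_pos":[0,0,0],"turn":0}

```text
clock: 18.03
eef_pos: [496.1, -379.9, 75.3]
tcp_rot: [-3.13, -0.001, 0.991]
contact_force: [-3.1, 1.0, -2.4]
opening: 0.662
grasp_force: 60.3
```

step_arm:
  motion:
    - {"claw":45,"delta_pos":[0,0,25],"turn":0}
    - {"claw":45,"delta_pos":[0,0,18],"turn":0}
    - {"claw":45,"delta_pos":[0,0,10],"turn":0}
    - {"claw":45,"delta_pos":[0,0,6],"turn":0}
    - {"claw":45,"delta_pos":[0,0,3],"turn":0}
    - {"claw":45,"delta_pos":[0,0,0],"turn":0}
    - {"claw":45,"delta_pos":[0,0,0],"turn":0}

```text
clock: 18.62
eef_pos: [500.1, -384.8, 21.1]
tcp_rot: [3.14, 0.0, 0.99]
contact_force: [-0.7, -0.4, -1.7]
opening: 0.661
grasp_force: 60.4
```

step_arm:
  motion:
    - {"claw":45,"delta_pos":[0,0,4],"turn":0}
    - {"claw":45,"delta_pos":[0,0,3],"turn":0}
    - {"claw":45,"delta_pos":[0,0,1.5],"turn":0}
    - {"claw":45,"delta_pos":[0,0,1],"turn":0}
    - {"claw":45,"delta_pos":[0,0,0],"turn":0}

```text
clock: 19.03
eef_pos: [499.3, -384.4, 10.1]
tcp_rot: [-3.141, -0.0, 0.99]
contact_force: [-0.0, 0.3, -1.2]
opening: 0.66
grasp_force: 60.4
```

step_arm:
  motion:
    - {"claw":45,"delta_pos":[0,0,1],"turn":0}
    - {"claw":45,"delta_pos":[0,0,0.7],"turn":0}
    - {"claw":45,"delta_pos":[0,0,0],"turn":0}

```text
clock: 19.28
eef_pos: [499.5, -384.6, 9.0]
tcp_rot: [3.142, 0.0, 0.99]
contact_force: [-0.9, 1.0, 1.3]
opening: 0.658
grasp_force: 60.7
```

Contact with the tray floor. Release slowly.

step_arm:
  motion:
    - {"claw":45,"delta_pos":[0,0,0.5],"turn":0}
    - {"claw":56,"delta_pos":[0,0,0],"turn":0}
    - {"claw":58,"delta_pos":[0,0,0],"turn":0}
    - {"claw":62,"delta_pos":[0,0,0],"turn":0}
    - {"claw":70,"delta_pos":[0,0,0],"turn":0}
    - {"claw":80,"delta_pos":[0,0,0],"turn":0}
    - {"claw":80,"delta_pos":[0,0,0],"turn":0}
  force: 20

```text
clock: 19.87
eef_pos: [499.5, -384.5, 8.1]
tcp_rot: [3.142, -0.0, 0.99]
contact_force: [0.1, 0.8, 1.3]
opening: 0.934
grasp_force: 0.0
```

step_arm:
  motion:
    - {"claw":80,"delta_pos":[0,0,-5],"turn":0}
    - {"claw":80,"delta_pos":[0,0,-15],"turn":0}
    - {"claw":80,"delta_pos":[0,0,-35],"turn":0}
    - {"claw":80,"delta_pos":[0,0,-40],"turn":0}
    - {"claw":80,"delta_pos":[0,0,-40],"turn":0}
    - {"claw":80,"delta_pos":[0,0,-40],"turn":0}
    - {"claw":80,"delta_pos":[0,0,-40],"turn":0}
    - {"claw":80,"delta_pos":[0,0,0],"turn":0}

```text
clock: 20.53
eef_pos: [502.7, -387.0, 232.4]
tcp_rot: [3.129, 0.001, 0.99]
contact_force: [1.6, -1.5, -0.1]
opening: 0.935
grasp_force: 0.0
```

```bash
python3 s.py
python3 - <<'E'
from h import *
f=cam("scene");save(f,"c9",60,170,340,380,2.8)
E
```

```text
[ 1.6 -1.5 -0.1] [-0.073 -0.037  0.018] 0.0 [ 502.7 -387.   232.4] [3.129e+00 1.000e-03 9.900e-01] 79.8
```

View pics/c9.png

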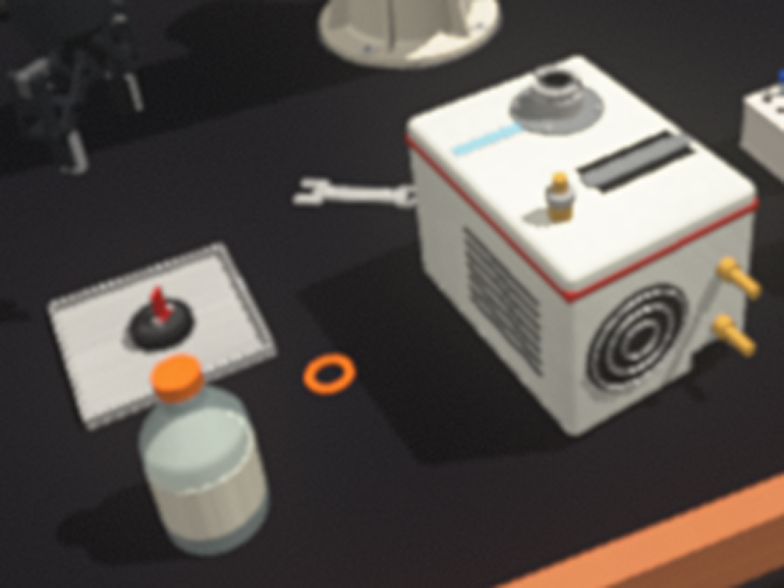

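The view shows the cap upright in the tray at about (118,284), lever up. The neck is bare and everything else is where it was. Letting the arm settle, then handing in.

step_arm:
  motion:
    - {"claw":80,"delta_pos":[0,0,0],"turn":0}
    - {"claw":80,"delta_pos":[0,0,0],"turn":0}
    - {"claw":80,"delta_pos":[0,0,0],"turn":0}

```text
clock: 20.83
eef_pos: [498.6, -383.8, 221.5]
tcp_rot: [-3.139, -0.0, 0.99]
contact_force: [-0.4, 0.7, -0.3]
opening: 0.936
grasp_force: 0.0
```

```bash
python3 -c "
from rig import *
print(sign_off())"
```

```text
the job is handed in; nothing more can be done
None
```

I handed the job in after about 21 s: the vent lever was raised to its stop first, then the cap was pressed, turned about 44° anticlockwise to the stop, lifted off and set upright in the tray, and nothing else looked moved in the last picture; `sign_off()` returned no verdict.

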